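# Rest the two film rollers on the V-block stand

## Task

Get the film rollers onto the V-block stand for inspection. First set the loose V-block on the stand's base plate, its foot over the two dowels and lying flat, so that its wide groove lines up with the wide groove of the fixed V-block. Then take the rollers out of the tray and lay each across both V-blocks with one journal cradled at either end, the thick roller in the wide grooves and the thin one in the narrow grooves; do not drop anything or disturb the other things on the bench.

Things in the scene. Friction and masses are not known exactly. Their poses are not given: they have to be found in the camera images.
- stand: V-block stand, fixed to the bench: aluminium base plate 204 (x) x 140 (y) x 10 mm. Origin: centre of the plate's underside; x along the direction in which the rollers will lie. At its +x end stands a fixed steel V-block (upright plate from x = 47 to 63 mm, 124 mm wide, top 60 mm above the bench, foot behind it out to x = 93 mm). At the -x end two dowels stand for the loose V-block.
- dowel_left (a point): tip of the stand's dowel at its +y side: stand coordinates (-78, 38, 25) mm. Dowel 8 mm thick, 15 mm tall above the base plate, the top 5 mm tapering to 3 mm.
- dowel_right (a point): tip of the other, equal dowel: stand coordinates (-78, -38, 25) mm.
- block_place (a point): point on the top face of the base plate, stand coordinates (-55, 0, 10) mm, axes as the stand's: where point block_foot of the loose V-block comes to lie, with its axes parallel to the stand's, when it sits on the dowels.
- wide_seat (a point): stand coordinates (0, 33, 61) mm, axes as the stand's: where the thick roller's centre lies when it rests in the wide grooves, its axis along x. Wide groove: 90 degree V along x in the top edge of each V-block, 32 mm across its mouth, 16 mm deep, at y = +33 mm.
- narrow_seat (a point): stand coordinates (0, -33, 61) mm, axes as the stand's: where the thin roller's centre lies when it rests in the narrow grooves, its axis along x. Narrow groove: 90 degree V, 18 mm across its mouth, 9 mm deep, at y = -33 mm.
- block_grip (a point): loose steel V-block, 0.35 kg, standing on its foot; twin of the fixed one. Upright plate 16 mm thick (x -8 to +8), 124 mm wide (y), 50 mm tall, grooves as in the stand: wide at y = +33, narrow at y = -33 mm. Solid for y from -24 to +17 mm: pinch it there across its 16 mm. This point: middle of the upright, 30 mm above the underside.
- block_foot (a point): point on the loose V-block's underside, 30 mm straight below block_grip, same axes. The foot, 8 mm thick, runs from x = -38 to +8 mm, i.e. out to the -x side of the upright, and has two 11 mm holes through it at (x, y) = (-23, 38) and (-23, -38) mm.
- thick_roller_mid (a point): centre of the thick roller, about 0.26 kg: grey body 38 mm in diameter and 80 mm long, with a steel journal 24 mm in diameter and 35 mm long at each end, 150 mm in all; x along its axis, both ends alike. It lies in the tray and can roll.
- thin_roller_mid (a point): centre of the thin roller, about 0.20 kg: steel body 24 mm in diameter and 80 mm long, with a journal 14 mm in diameter and 35 mm long at each end, 150 mm in all; x along its axis, both ends alike. It lies in the tray beside the thick one, 60 mm between their axes; either may be on either side.
- v_block: the loose V-block as a body (see point block_grip); origin as point block_foot.
- thick_roller: the thick roller as a body; origin at its centre.
- thin_roller: the thin roller as a body; origin at its centre.
- tray: black shallow tray 108 (x) x 138 (y) mm, fixed to the bench, origin at the centre of its underside; floor 3 mm above the bench, rim 8 mm wide and 6 mm high. The rollers lie along its y, their ends over the rim. A tall microscope (fixed; world x from 0.53 m on, y from -0.07 to 0.16 m, over 0.35 m tall) stands close behind the tray: carry things round in front of it.
- flux_bottle: bystander, to be left alone: amber bottle, 45 mm wide, 84 mm tall
- petri_dish: bystander, to be left alone: clear shallow dish, 66 mm across, 13 mm tall
- tape_roll: bystander, to be left alone: roll of amber tape lying flat, 66 mm across, 19 mm tall
- block_wide (a point): point in the middle of the wide groove's mouth of the loose V-block: (0, 33, 50) mm from block_foot in its axes.
- stand_block_wide (a point): where that point comes to lie: stand coordinates (-55, 33, 60) mm.

How it is judged:
On the way:
1. the loose V-block sits on both dowels, foot flat on the base plate, its grooves in line with the fixed block's (z of block_foot in the frame of block_place between -0.002 and 0.002 m and horizontal distance between block_foot and block_place below 0.0045 m and angle between the x axis of block_foot and the x axis of block_place, either way round below 0.08 rad and angle between block_foot's own z axis and vertical below 0.04 rad and linear speed of v_block below 0.02 m/s and distance between block_wide and stand_block_wide below 0.007 m), for 0.2 s.
At the end, for the whole second after the job is handed in: Loose V-block over both dowels, foot flat (2 mm in height, 4.5 mm sideways, 0.08 rad), wide groove facing wide groove; thick roller in the wide grooves, thin one in the narrow: centres within 8 mm along, 4 mm across, 3 mm in height of the seats, axes within 0.05 rad; all at rest (all of step 1 and x of thick_roller_mid in the frame of wide_seat between -0.008 and 0.008 m and y of thick_roller_mid in the frame of wide_seat between -0.004 and 0.004 m and z of thick_roller_mid in the frame of wide_seat between -0.003 and 0.003 m and angle between the x axis of thick_roller_mid and the x axis of wide_seat, either way round below 0.05 rad and x of thin_roller_mid in the frame of narrow_seat between -0.008 and 0.008 m and y of thin_roller_mid in the frame of narrow_seat between -0.004 and 0.004 m and z of thin_roller_mid in the frame of narrow_seat between -0.003 and 0.003 m and angle between the x axis of thin_roller_mid and the x axis of narrow_seat, either way round below 0.05 rad and linear speed of each of thick_roller, thin_roller below 0.02 m/s); the robot touches nothing.
It fails at once if the loose V-block is dropped or thrown (it moves faster than 0.5 m/s while the fingers do not hold it; a free fall of about 13 mm) (contact force between the fingers and v_block below 0.05 N and linear speed of v_block above 0.5 m/s).
It fails at once if the thick roller is dropped or thrown (it moves faster than 0.5 m/s while the fingers do not hold it; a free fall of about 13 mm) (contact force between the fingers and thick_roller below 0.05 N and linear speed of thick_roller above 0.5 m/s).
It fails at once if the thin roller is dropped or thrown (it moves faster than 0.5 m/s while the fingers do not hold it; a free fall of about 13 mm) (contact force between the fingers and thin_roller below 0.05 N and linear speed of thin_roller above 0.5 m/s).
It fails at once if the bottle, dish or tape roll is pushed more than 20 mm (distance of any of flux_bottle, petri_dish, tape_roll from where it was at the start of the episode above 0.02 m).
It also fails if it takes over 70 s, if anything falls off the work surface, if the arm or the gripper's body presses on something with over 40 N, if the wrist force passes 120 N, or if a joint passes its speed limit or range.

## Robot

A 6-joint arm with a two-finger parallel gripper is mounted at the origin on a cart in front of the work surface, level with it; the furniture and walls round the work are solid. World frame = base frame: x ahead of the robot, y to its left, z up, the work surface at z = 0. Lengths are in m, angles in rad, forces in N, time in s.
With the tool pointing down it reaches from about 0.275 to 0.75 m from the base axis. Payload 10.2 kg.
Tool frame: the origin (TCP) lies on the centre line of the jaws, within the pads' length; the fingertips stand 11 mm ahead of it and the grasp point (between the pads) lies 8 mm behind it (robot.nose_length is the distance from the TCP to the fingertips, in m); z points along the fingers, y is the line along which they close (so a half turn about z gives the same grasp; the last joint's range is limited). The gripper opens to 88 mm and grips with 3 to 60 N. Pads are 18 mm wide; open, the fingers measure 123 mm over their backs; the gripper's body (75 mm by 187 mm) begins 45 mm behind the grasp point.
Start: joints at [-1.391, 0.313, 1.498, -0, 1.331, -0.223], TCP at [0.206, -0.483, 0.25] pointing down, gripper open.
Joint ranges: [-2.94, 2.94], [-0.97, 2.17], [0.19, 2.56], [-1.23, 4.37], [0.02, 3.11], [-2.88, 2.88]. Speed limits (rad/s): [2.39, 2.39, 3.01, 3.14, 3.14, 3.14].

## Interface

Orientations are given as a 3x3 rotation matrix whose columns are the frame's x, y, z axes.
In Python, from plant import robot gives the robot as it stands. The module is installed in compiled form; this text tells all that it offers.
- The arm moves only by the shell command python3 -m creep 'ROWS' [FORCE]. ROWS is JSON, a list of rows, each a list of 3 entries, a list of its own where there are three numbers: the shift along the tool's x, y, z in m, then the turn about the tool's z in rad, then the finger opening in m, from 0 to 0.0881. In form: [[[x, y, z], spin, grip], ...]. A call has exactly 5 rows; each row is the pose to reach, as a shift and turn from the pose commanded when the call began, along the tool's axes at that moment; what a row does not reach only later rows make up. A row lasts 1/12 s, in which the tool goes at most 41.7 mm and 7.16 degrees, less where a joint would pass 70% of its speed; a pose out of reach is approached as far as the arm can. A call with a gripper value outside its range is refused whole. The fingers move at their own pace and stop on an object; FORCE is the grip in N (left out, the last holds). Time passes only in rows, so rows that repeat a pose let the fingers close, or fill a call up. It gives the time, the measured TCP pose, the force, the opening and the grip force at its end, in the units of the state.
- robot.observe(): the state, without advancing time (a new reading comes with each control period).
- robot.camera(name): name is "scene" or "side" or "wrist"; returns a dict with "frame" (420x560x3 uint8, red, green, blue), "fx", "fy", "cx", "cy" (pixels), "eye" and "attitude" of the camera in the world. Camera axes: x right, y down, z forward; pixel columns grow to the right and rows downward; lengths in m; the calibration is good to about 2 mm. The wrist camera is an equidistant fisheye: a pixel r from the principal point sees the ray r / f radians off the axis. A picture is of the moment at which its call begins. There is no depth.
- robot.hand_in(): hands the job in; it is judged then, once.
The state is a dict: "clock": time; "joint_pos": joint angles; "joint_velocities": joint speeds; "joint_torque": joint torques, N m; "tcp_pos": TCP position; "eef_rot": TCP orientation; "wrist_force": force on the tool from outside, world axes, zero at the start; "wrist_torque": the same for the moment, N m; "opening": finger opening in m; "grasp_force": force on a finger pad.
Only numpy, scipy, OpenCV 4.12 (cv2) and the standard library are available. Lean on these libraries where they do the work, as an engineer would, in place of code of your own. Each camera call takes 0.05 s, during which the arm holds its last target. There are 200 camera calls.

## Working session

There is one attempt and no reset: what is moved stays moved. The work goes in short steps, Python scripts to look and compute and a shell command to move; the robot and the scene stay as the last step left them, time stands still between calls to the robot, and variables do not carry over. Pictures are saved under pics/ and viewed, at most 10 in all, crops included, and the job is handed in when it is done.

```bash
mkdir -p pics; cat > h.py <<'E'
import numpy as np, cv2
from plant import robot
def snap(n,f=None):
    c=robot.camera(n); 
    if f: cv2.imwrite('pics/'+f,c['frame'][:,:,::-1])
    return c
def ray(c,u,v):
    x=(u-c['cx'])/c['fx'];y=(v-c['cy'])/c['fy']
    d=np.array([x,y,1.])
    if c.get('fish'):
        r=np.hypot(x,y); d=np.array([x/r*np.sin(r),y/r*np.sin(r),np.cos(r)]) if r>1e-9 else np.array([0,0,1.])
    return np.array(c['eye']),np.array(c['attitude'])@d
def onz(c,u,v,z):
    e,d=ray(c,u,v); return e+d*(z-e[2])/d[2]
def proj(c,P):
    d=np.array(c['attitude']).T@(np.array(P)-np.array(c['eye']))
    if c.get('fish'):
        r=np.hypot(d[0],d[1]);t=np.arctan2(r,d[2]);d=np.array([d[0]/r*t,d[1]/r*t,1])
    else: d=d/d[2]
    return np.array([c['cx']+c['fx']*d[0],c['cy']+c['fy']*d[1]])
def wrist(f=None):
    c=snap('wrist',f);c['fish']=1;return c
E
python3 - <<'E'
from h import *
ims=[]
for n in ['scene','side']:
    c=snap(n,n+'0.png'); print(n,c['eye'],np.round(c['attitude'],3).tolist(),c['fx'],c['cx'],c['cy'])
c=wrist('wrist0.png');print(c['eye'],np.round(c['attitude'],3).tolist(),c['fx'],c['cx'],c['cy'])
s=robot.observe();print(s['tcp_pos'],s['eef_rot'],s['wrist_force'],s['clock'])
E
```

```text
scene [-0.09229728  0.30493121  0.97786226] [[-0.487, -0.676, 0.553], [-0.874, 0.383, -0.3], [-0.009, -0.629, -0.777]] 410.3552007303042 280.2435509637313 208.0932971020848
side [ 0.2714941  -0.9940031   0.69830939] [[0.956, -0.15, 0.253], [-0.294, -0.535, 0.792], [0.017, -0.831, -0.556]] 412.88252749579704 277.24407456165864 210.45234132507525
[ 0.27712029 -0.45295396  0.38468526] [[0.392, -0.878, -0.274], [-0.92, -0.374, -0.116], [-0.001, 0.298, -0.955]] 325.19226210127806 282.0838511321405 209.63225324821136
[ 0.20575075 -0.48282502  0.249324  ] [[ 9.19962282e-01  3.92006853e-01 -1.63430655e-04]
 [ 3.92006836e-01 -9.19961870e-01  8.93681229e-04]
 [ 1.99979195e-04 -8.86218957e-04 -9.99999587e-01]] [ 0.02311413 -0.81752814 -0.15944345] 0.15
```

View pics/scene0.png

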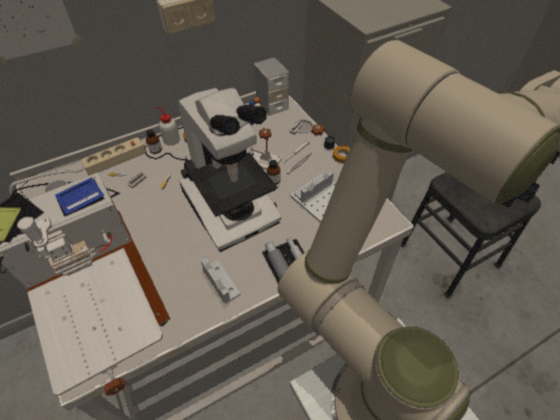

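View pics/side0.png

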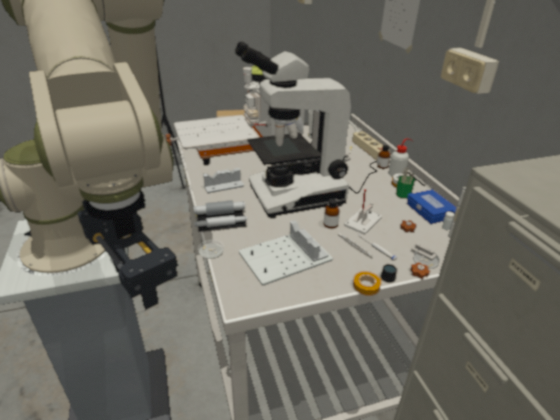

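The side view shows the stand plate at about (285,255), with dowels near (252,253) and (265,270) and the fixed block near (305,243). The loose block is near (222,180), the rollers near (220,208) and (222,220), and the dish near (210,250). The scene view shows the loose block at about (220,280). I'll enlarge these areas.

```bash
python3 - <<'E'
import cv2,numpy as np
a=cv2.imread('pics/side0.png')[160:290,185:345];cv2.imwrite('pics/a.png',cv2.resize(a,(738,600),interpolation=cv2.INTER_CUBIC))
b=cv2.imread('pics/scene0.png')[160:310,190:380];cv2.imwrite('pics/b.png',cv2.resize(b,(760,600),interpolation=cv2.INTER_CUBIC))
E
```

```text
(no output)
```

View pics/a.png

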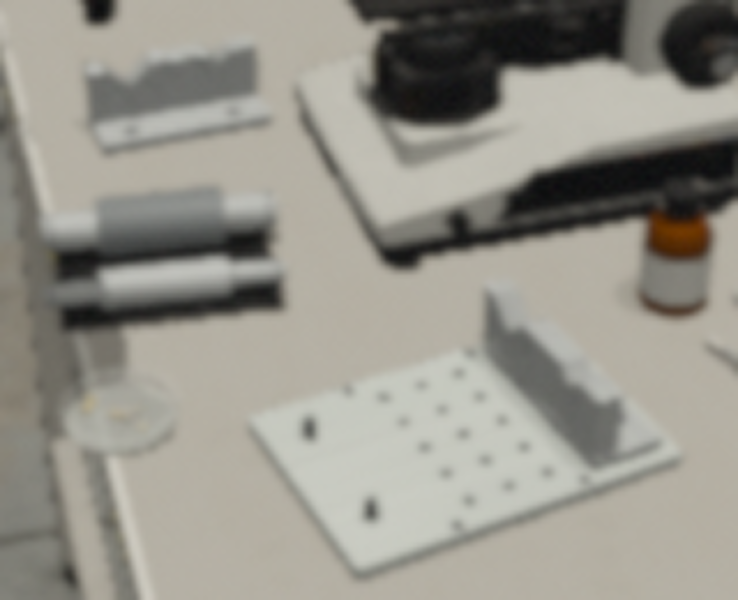

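View pics/b.png

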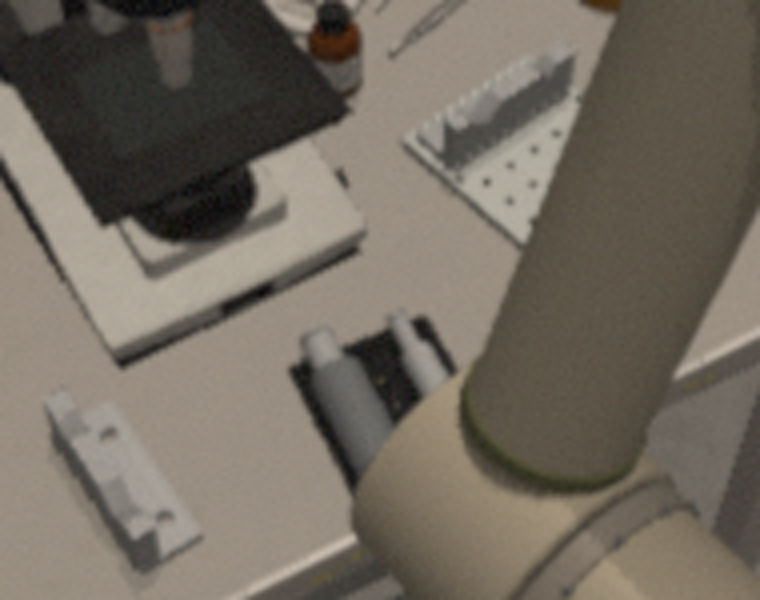

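The enlarged side view shows the block foot facing −y with its wide groove at the left, near (130,75). It also shows dowel tips at (308,420) and (371,502), plate corners at (250,418), (360,575), (680,458) and (470,350), and the thick roller nearest the block. Next I'll turn these pixels into positions.

```bash
cat >> h.py <<'E'
def side_c():
    c=robot.camera('side'); return c
E
python3 - <<'E'
from h import *
c=snap('side');s=738/160.
b=lambda u,v,z:np.round(onz(c,185+(u+.5)/s-.5,160+(v+.5)/s-.5,z),4)
dl,dr=b(308,420,.025),b(371,502,.025);print('dowels',dl,dr,np.linalg.norm(dl-dr))
pc=[b(*p,.01) for p in [(250,418),(360,572),(680,456),(475,350)]];print('plate',pc)
y=(dl-dr)[:2];y/=np.linalg.norm(y);x=np.array([y[1],-y[0]]);print('stand yaw',np.arctan2(x[1],x[0]),'org',(dl+dr)[:2]/2+.078*x)
e=(pc[2]-pc[1]);print('yaw by edge',np.arctan2(e[1],e[0]),np.linalg.norm(e),np.linalg.norm(pc[1]-pc[0]))
print('block holes',b(132,131,.008),b(234,112,.008)); print('top front edge',b(90,70,.05),b(255,45,.05)); print('foot corners',b(107,152,0),b(270,122,0))
print('thick ends at z .022',b(45,231,.022),b(275,212,.022), 'thin .015',b(50,293,.015),b(283,270,.015))
c2=snap('scene')
b2=lambda u,v,z:np.round(onz(c2,190+(u+.5)/4-.5,160+(v+.5)/4-.5,z),4)
print('scene block holes',b2(108,434,.008),b2(165,516,.008)); print('top ends',b2(60,392,.05),b2(150,540,.05))
print('thick end',b2(320,338,.03),'thin end',b2(398,318,.02))
E
```

```text
dowels [ 0.4603 -0.1932  0.025 ] [ 0.4756 -0.268   0.025 ] 0.07634873934781113
plate [array([ 0.4333, -0.1646,  0.01  ]), array([ 0.4602, -0.3017,  0.01  ]), array([ 0.6554, -0.2626,  0.01  ]), array([ 0.5762, -0.1391,  0.01  ])]
stand yaw 0.20176234432028753 org [ 0.54436776 -0.21496909]
yaw by edge 0.19769109722675585 0.19907749747271786 0.13971406514735732
block holes [0.4239 0.1723 0.008 ] [0.4989 0.1793 0.008 ]
top front edge [0.4007 0.1919 0.05  ] [0.5199 0.1976 0.05  ]
foot corners [0.4039 0.1619 0.    ] [0.5234 0.1719 0.    ]
thick ends at z .022 [0.3464 0.0398 0.022 ] [0.4923 0.022  0.022 ] thin .015 [ 0.3409 -0.0191  0.015 ] [ 0.4841 -0.0337  0.015 ]
scene block holes [0.4995 0.184  0.008 ] [0.424  0.1762 0.008 ]
top ends [0.5191 0.2041 0.05  ] [0.3911 0.1969 0.05  ]
thick end [0.4843 0.0276 0.03  ] thin end [ 0.4782 -0.0314  0.02  ]
```

```bash
cat >> h.py <<'E'
def plan(xyz,yaw,per=.2,sp=.6):
    s=robot.observe();p=np.array(s['tcp_pos']);R=np.array(s['eef_rot']);y0=np.arctan2(R[1,0],R[0,0])
    dy=yaw-y0;dy-=2*np.pi*np.round((dy-1e-9)/(2*np.pi)) if abs(dy)>3.3 else 0
    d=np.array(xyz)-p;n=int(max(1,np.ceil(np.linalg.norm(d)/per),np.ceil(abs(dy)/sp)))
    print('from',np.round(p,4),'yaw',round(y0,4),'q6',round(s['joint_pos'][5],2),'F',np.round(s['wrist_force'],1),'open',round(s['opening'],4),'t',s['clock'])
    for k in range(n):
        a=y0+dy*k/n;X=np.array([np.cos(a),np.sin(a)]);Y=np.array([np.sin(a),-np.cos(a)]);e=d/n
        print([round(float(X@e[:2]),4),round(float(Y@e[:2]),4),round(float(-e[2]),4)],round(-dy/n,4))
E
python3 -c "
from h import *
plan([.45,.195,.2],3.235)"
```

```text
from [ 0.2058 -0.4829  0.2495] yaw 0.4028 q6 -0.22 F [0.5 0.3 0.3] open 0.088 t 0.25
[0.0981, -0.1056, 0.0099] -0.5664
[0.1394, -0.0365, 0.0099] -0.5664
[0.1372, 0.0441, 0.0099] -0.5664
[0.0921, 0.1108, 0.0099] -0.5664
[0.0183, 0.1429, 0.0099] -0.5664
```

```bash

python3 -m creep '[[[0.02,-0.021,0.002],-0.113,0.088],[[0.039,-0.042,0.004],-0.227,0.088],[[0.059,-0.063,0.006],-0.34,0.088],[[0.078,-0.084,0.008],-0.453,0.088],[[0.098,-0.106,0.01],-0.566,0.088]]' 30
python3 -m creep '[[[0.028,-0.007,0.002],-0.113,0.088],[[0.056,-0.015,0.004],-0.227,0.088],[[0.084,-0.022,0.006],-0.34,0.088],[[0.112,-0.029,0.008],-0.453,0.088],[[0.139,-0.036,0.01],-0.566,0.088]]'
python3 -m creep '[[[0.027,0.009,0.002],-0.113,0.088],[[0.055,0.018,0.004],-0.227,0.088],[[0.082,0.026,0.006],-0.34,0.088],[[0.11,0.035,0.008],-0.453,0.088],[[0.137,0.044,0.01],-0.566,0.088]]'
python3 -m creep '[[[0.018,0.022,0.002],-0.113,0.088],[[0.037,0.044,0.004],-0.227,0.088],[[0.055,0.066,0.006],-0.34,0.088],[[0.074,0.089,0.008],-0.453,0.088],[[0.092,0.111,0.01],-0.566,0.088]]'
python3 -m creep '[[[0.004,0.029,0.002],-0.113,0.088],[[0.007,0.057,0.004],-0.227,0.088],[[0.011,0.086,0.006],-0.34,0.088],[[0.018,0.143,0.01],-0.566,0.088],[[0.018,0.143,0.01],-0.566,0.088]]'
python3 - <<'E'
from h import *
plan([.45,.195,.2],3.235)
c=wrist('w1.png');np.save('c1.npy',c)
plan([.45,.195,.2],3.235)
E
```

```text
clock: 0.67
tcp_pos: [0.2546, -0.3458, 0.2395]
eef_rot: [[0.562, 0.827, -0.0], [0.827, -0.562, 0.0], [0.0, -0.0, -1.0]]
wrist_force: [-0.0, 0.1, -0.0]
opening: 0.0878
grasp_force: 0.0
clock: 1.08
tcp_pos: [0.3036, -0.2107, 0.2297]
eef_rot: [[0.031, 1.0, 0.0], [1.0, -0.031, -0.0], [-0.0, 0.0, -1.0]]
wrist_force: [0.2, 0.4, -0.5]
opening: 0.0882
grasp_force: 0.0
clock: 1.5
tcp_pos: [0.3525, -0.0753, 0.2198]
eef_rot: [[-0.51, 0.86, 0.0], [0.86, 0.51, -0.0], [-0.0, 0.0, -1.0]]
wrist_force: [1.3, -0.5, 0.4]
opening: 0.0884
grasp_force: 0.0
clock: 1.92
tcp_pos: [0.4018, 0.0603, 0.2097]
eef_rot: [[-0.892, 0.452, 0.0], [0.452, 0.892, -0.0], [-0.0, 0.0, -1.0]]
wrist_force: [0.2, -0.8, 0.2]
opening: 0.0881
grasp_force: 0.0
clock: 2.33
tcp_pos: [0.4515, 0.1975, 0.1993]
eef_rot: [[-0.995, -0.099, 0.0], [-0.099, 0.995, 0.001], [-0.0, 0.001, -1.0]]
wrist_force: [0.9, 0.5, -0.5]
opening: 0.0877
grasp_force: 0.0
from [0.4515 0.1975 0.1993] yaw -3.0423 q6 -1.5 F [ 0.9  0.5 -0.5] open 0.0877 t 2.3333
[0.0018, -0.0023, -0.0007] 0.0059
from [0.4517 0.198  0.1991] yaw -3.0358 q6 -1.5 F [-1.6  0.1 -0.8] open 0.0878 t 2.3833
[0.002, -0.0028, -0.0009] 0.0124
```

View pics/w1.png

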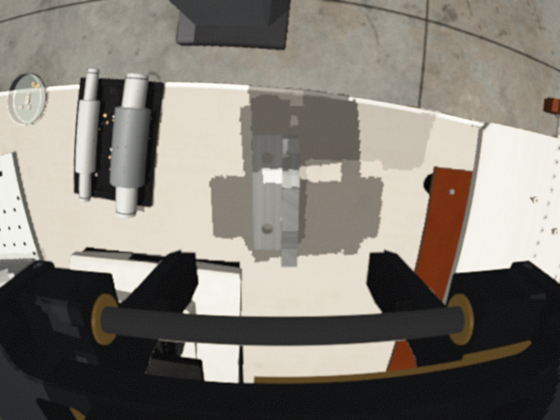

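The wrist view shows the block with holes at about (267,157) and (267,229), its upright at columns 283–300 and rows 135–265, and both rollers at the upper left. I'll refine the hole centroids and edges numerically.

```bash
python3 - <<'E'
from h import *
c=np.load('c1.npy',allow_pickle=True).item();g=cv2.cvtColor(c['frame'],cv2.COLOR_RGB2GRAY)
def dark(u,v,w=9):
    p=g[v-w:v+w+1,u-w:u+w+1].astype(float);t=np.median(p)-25
    m=np.clip(t-p,0,None);k=cv2.connectedComponents((m>0).astype(np.uint8))[1]
    l=k[w-3:w+4,w-3:w+4];l=np.bincount(l[l>0]).argmax();m*=(k==l)
    yy,xx=np.mgrid[-w:w+1,-w:w+1];return u+(m*xx).sum()/m.sum(),v+(m*yy).sum()/m.sum(),(m>0).sum()
H=[dark(267,157),dark(267,229)];print(H)
P=[onz(c,h[0],h[1],.006) for h in H];print(P,np.linalg.norm(P[0]-P[1]))
y=(P[0]-P[1])[:2];y/=np.linalg.norm(y);x=np.array([y[1],-y[0]]);print('yaw x',np.arctan2(x[1],x[0]),'tool yaw',np.arctan2(y[1],y[0]),'foot pt',(P[0]+P[1])[:2]/2+.023*x)
print(g[146:152,278:306]);print(g[238:244,278:306]); print(g[128:142,288:292].T); print(g[255:272,288:292].T)
crop=c['frame'][120:280,230:330,::-1];cv2.imwrite('pics/w1c.png',cv2.resize(crop,None,fx=3.7,fy=3.7,interpolation=cv2.INTER_CUBIC))
E
```

```text
Traceback (most recent call last):
ValueError: attempt to get argmax of an empty sequence
```

```bash
python3 - <<'E'
from h import *
c=np.load('c1.npy',allow_pickle=True).item()
crop=c['frame'][120:280,230:330,::-1];cv2.imwrite('pics/w1c.png',cv2.resize(crop,None,fx=3.7,fy=3.7,interpolation=cv2.INTER_CUBIC))
E
```

```text
(no output)
```

View pics/w1c.png

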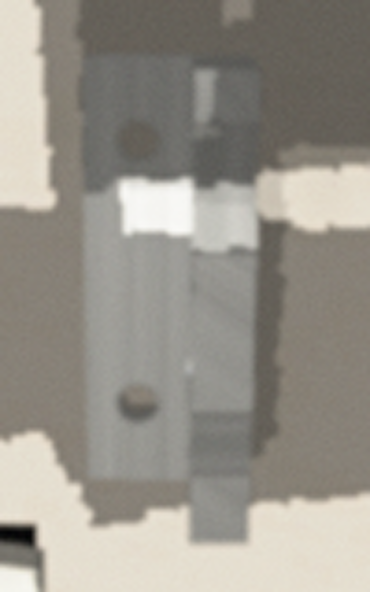

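Zoomed in, the holes are at crop (139,140) and (138,402), and the top face spans about columns 192–255.

```bash
python3 - <<'E'
from h import *
c=np.load('c1.npy',allow_pickle=True).item()
f=lambda u,v,z:onz(c,230+(u+.5)/3.7-.5,120+(v+.5)/3.7-.5,z)
P=[f(139,140,.007),f(138,402,.007)];print(P,np.linalg.norm(P[0]-P[1]))
y=(P[0]-P[1])[:2];y/=np.linalg.norm(y);x=np.array([y[1],-y[0]]);q=(P[0]+P[1])[:2]/2+.023*x
yaw=np.arctan2(y[1],y[0])%(2*np.pi)
print('tool yaw',yaw,'foot pt',q,'top mids',f(225,300,.05),f(219,540,.05),f(226,60,.05))
plan([*q,.1],yaw-2*np.pi);
print('down to .0245')
E
```

```text
[array([0.42326695, 0.1791768 , 0.007     ]), array([0.49950049, 0.18549975, 0.007     ])] 0.0764953092677563
tool yaw 3.224345026866032 foot pt [0.45948259 0.20525957] top mids [0.45435755 0.20505381 0.05      ] [0.52007705 0.21055653 0.05      ] [0.39584174 0.19916267 0.05      ]
from [0.4517 0.198  0.1991] yaw -3.0358 q6 -1.5 F [-1.6  0.1 -0.8] open 0.0878 t 2.3833
[-0.0085, 0.0064, 0.0991] 0.023
down to .0245
```

```bash

python3 -m creep '[[[-0.003,0.002,0.03],0.02,0.088],[[-0.008,0.007,0.06],0.02,0.088],[[-0.008,0.007,0.09],0.02,0.088],[[-0.008,0.007,0.12],0.02,0.088],[[-0.008,0.007,0.14],0.02,0.06]]' 40
python3 -m creep '[[[0,0,0.01],0,0.06],[[0,0,0.02],0,0.06],[[0,0,0.03],0,0.06],[[0,0,0.035],0,0.06],[[0,0,0.035],0,0.06]]'
python3 -m creep '[[[0,0,0],0,0.03],[[0,0,0],0,0.015],[[0,0,0],0,0.005],[[0,0,0],0,0.005],[[0,0,0],0,0.005]]'
python3 -m creep '[[[0,0,0],0,0.005],[[0,0,0],0,0.005],[[0,0,-0.003],0,0.005],[[0,0,-0.006],0,0.005],[[0,0,-0.01],0,0.005]]'
```

```text
clock: 2.8
tcp_pos: [0.4572, 0.2013, 0.0573]
eef_rot: [[-0.998, -0.07, -0.003], [-0.07, 0.998, -0.001], [0.003, -0.0, -1.0]]
wrist_force: [-0.3, -0.5, -0.3]
opening: 0.0834
grasp_force: 0.0
clock: 3.22
tcp_pos: [0.4582, 0.2017, 0.0243]
eef_rot: [[-0.997, -0.071, -0.001], [-0.071, 0.997, -0.0], [0.001, -0.0, -1.0]]
wrist_force: [0.3, -0.7, 0.3]
opening: 0.0597
grasp_force: 0.0
clock: 3.63
tcp_pos: [0.4584, 0.2019, 0.025]
eef_rot: [[-0.997, -0.071, 0.001], [-0.071, 0.997, 0.0], [-0.001, 0.0, -1.0]]
wrist_force: [-0.1, -0.3, -0.4]
opening: 0.0286
grasp_force: 0.0
clock: 4.05
tcp_pos: [0.458, 0.2017, 0.0347]
eef_rot: [[-0.997, -0.071, -0.001], [-0.071, 0.997, -0.0], [0.001, -0.0, -1.0]]
wrist_force: [0.2, -0.4, -2.6]
opening: 0.0155
grasp_force: 40.0
```

```bash
python3 -m creep '[[[0.005,0,-0.03],0,0.005],[[0.02,0,-0.06],0,0.005],[[0.04,0,-0.09],0,0.005],[[0.06,0,-0.115],0,0.005],[[0.07,0,-0.115],0,0.005]]'
python3 -c "
from h import *
plan([.397,-.245,.15],1.771-2*np.pi,.165,.6)"
```

```text
clock: 4.47
tcp_pos: [0.3883, 0.1971, 0.1539]
eef_rot: [[-0.997, -0.072, 0.006], [-0.072, 0.997, 0.001], [-0.006, 0.001, -1.0]]
wrist_force: [0.9, -0.2, -3.2]
opening: 0.0154
grasp_force: 40.0
from [0.3883 0.1971 0.1539] yaw -3.0699 q6 -1.44 F [ 0.9 -0.2 -3.2] open 0.0154 t 4.4667
[0.0077, -0.1472, 0.0013] 0.4808
[-0.0613, -0.1341, 0.0013] 0.4808
[-0.1163, -0.0905, 0.0013] 0.4808
```

```bash
python3 -m creep '[[[0.002,-0.03,0],0.096,0.005],[[0.003,-0.059,0],0.192,0.005],[[0.005,-0.088,0],0.288,0.005],[[0.006,-0.118,0],0.385,0.005],[[0.008,-0.147,0],0.481,0.005]]'
python3 -m creep '[[[-0.012,-0.027,0],0.096,0.005],[[-0.024,-0.054,0],0.192,0.005],[[-0.037,-0.08,0],0.288,0.005],[[-0.049,-0.107,0],0.385,0.005],[[-0.061,-0.134,0],0.481,0.005]]'
python3 -m creep '[[[-0.029,-0.023,0],0.12,0.005],[[-0.06,-0.047,0],0.24,0.005],[[-0.088,-0.07,0],0.36,0.005],[[-0.11,-0.086,0],0.45,0.005],[[-0.116,-0.09,0],0.481,0.005]]'
python3 - <<'E'
from h import *
robot.camera('side') # settle
c=wrist('w2.png');c['s']=robot.observe();np.save('c2.npy',c)
plan([.397,-.245,.15],1.771)
cv2.imwrite('pics/w2c.png',cv2.resize(c['frame'][90:330,140:460,::-1],None,fx=2.5,fy=2.5,interpolation=cv2.INTER_CUBIC))
E
```

```text
clock: 4.88
tcp_pos: [0.3906, 0.0483, 0.15]
eef_rot: [[-0.915, 0.403, 0.0], [0.403, 0.915, -0.0], [-0.0, -0.0, -1.0]]
wrist_force: [0.1, -0.2, -3.4]
opening: 0.0155
grasp_force: 40.0
clock: 5.3
tcp_pos: [0.3931, -0.099, 0.15]
eef_rot: [[-0.625, 0.781, 0.0], [0.781, 0.625, -0.0], [-0.0, 0.0, -1.0]]
wrist_force: [0.8, -0.4, -3.7]
opening: 0.0159
grasp_force: 40.0
clock: 5.72
tcp_pos: [0.3962, -0.248, 0.1499]
eef_rot: [[-0.19, 0.982, 0.001], [0.982, 0.19, -0.001], [-0.002, 0.0, -1.0]]
wrist_force: [0.2, 0.7, -3.3]
opening: 0.0156
grasp_force: 40.0
from [ 0.3962 -0.2451  0.1496] yaw 1.7681 q6 -1.0 F [-0.2 -1.  -3.3] open 0.0153 t 5.8167
[-0.0, 0.0008, -0.0004] -0.0029
```

View pics/w2c.png

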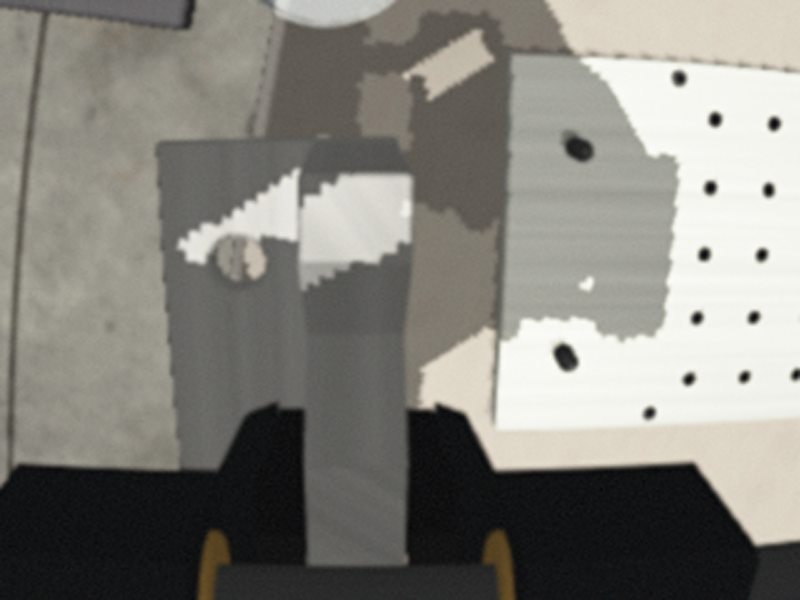

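The held block's wide-side hole is at crop (241,260), and the dowels are the black blobs near (578,147) and (566,356). I'll compute the offset from these.

```bash
python3 - <<'E'
from h import *
c=np.load('c2.npy',allow_pickle=True).item();g=cv2.cvtColor(c['frame'],cv2.COLOR_RGB2GRAY)
p=np.array(c['s']['tcp_pos']);R=np.array(c['s']['eef_rot'])
un=lambda u,v:(140+(u+.5)/2.5-.5,90+(v+.5)/2.5-.5)
D=[]
for u,v in [(578,147),(566,356)]:
    U,V=map(lambda t:int(round(t)),un(u,v));w=8;q=g[V-w:V+w+1,U-w:U+w+1];m=(q<60).astype(np.uint8)
    M=cv2.moments(m,True);uv=(U-w+M['m10']/M['m00'],V-w+M['m01']/M['m00']);print(uv,M['m00']);D.append(onz(c,*uv,.0175))
print('dowels',D,np.linalg.norm(D[0]-D[1]))
h=onz(c,*un(241,260),p[2]-.0243+.0075);print('hole tool',R.T@(h-p),'radius px',)
y=(D[0]-D[1])[:2];y/=np.linalg.norm(y);x=np.array([y[1],-y[0]]);m=(D[0]+D[1])[:2]/2
print('stand yaw',np.arctan2(x[1],x[0]),'origin',m+.078*x,'block place',m+.023*x)
# block upright top edges at end in tool coords (z top = p-.0243+.05)
for u,v in [(302,175),(412,175),(305,400),(408,400),(158,143),(170,330)]:
    z=p[2]-.0243+(.05 if u>200 else .008);print((u,v),np.round(R.T@(onz(c,*un(u,v),z)-p),4))
E
```

```text
(370.9672131147541, 149.11475409836066) 61.0
(365.51162790697674, 232.06976744186048) 43.0
dowels [array([ 0.46130696, -0.18699617,  0.0175    ]), array([ 0.47590872, -0.26035826,  0.0175    ])] 0.07480111833527414
hole tool [ 0.03550282 -0.02225663  0.0168187 ] radius px
stand yaw 0.19646918983085118 origin [ 0.54510727 -0.20845102] block place [ 0.49116536 -0.21918744]
(302, 175) [ 0.0585 -0.0071 -0.0257]
(412, 175) [ 0.0584  0.0079 -0.0257]
(305, 400) [ 0.0251 -0.0075 -0.0257]
(408, 400) [ 0.025   0.0078 -0.0257]
(158, 143) [ 0.0589 -0.0374  0.0163]
(170, 330) [ 0.0212 -0.0374  0.0163]
```

```bash
python3 - <<'E'
from h import *
plan([.4902,-.2163,.064],1.769)
E
```

```text
from [ 0.3962 -0.2451  0.1496] yaw 1.7681 q6 -1.0 F [-0.2 -1.  -3.3] open 0.0153 t 5.8167
[0.0098, 0.0979, 0.0856] -0.0009
```

```bash
python3 -m creep '[[[0.003,0.033,0],0,0.005],[[0.007,0.066,0.01],0,0.005],[[0.01,0.098,0.03],0,0.005],[[0.01,0.098,0.06],0,0.005],[[0.01,0.098,0.085],0,0.005]]'
python3 -m creep '[[[0,0,0],0,0.005],[[0,0,0],0,0.005],[[0,0,0],0,0.005],[[0,0,0],0,0.005],[[0,0,0],0,0.005]]'
python3 - <<'E'
from h import *
c=wrist('w3.png');c['s']=robot.observe();np.save('c3.npy',c)
cv2.imwrite('pics/w3c.png',cv2.resize(c['frame'][110:310,170:430,::-1],None,fx=3,fy=3,interpolation=cv2.INTER_CUBIC))
E
```

```text
clock: 6.23
tcp_pos: [0.4913, -0.2124, 0.0633]
eef_rot: [[-0.203, 0.979, -0.0], [0.979, 0.203, 0.001], [0.001, -0.0, -1.0]]
wrist_force: [-1.2, -0.2, -4.1]
opening: 0.0158
grasp_force: 40.0
clock: 6.65
tcp_pos: [0.491, -0.2155, 0.0663]
eef_rot: [[-0.198, 0.98, 0.002], [0.98, 0.198, -0.001], [-0.002, 0.002, -1.0]]
wrist_force: [-0.6, 0.3, -3.8]
opening: 0.0156
grasp_force: 40.0
```

View pics/w3c.png

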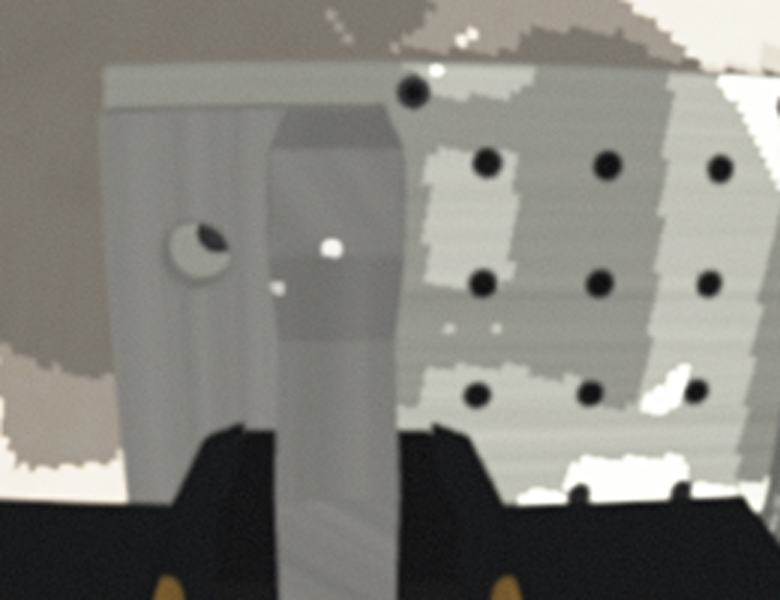

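Through the hole (centre (199,250), radius about 32 px) the dowel tip appears at about (208,241). I'll compare that with where it would appear if the hole and dowel were aligned.

```bash
python3 - <<'E'
from h import *
c=np.load('c3.npy',allow_pickle=True).item()
s=c['s'];p=np.array(s['tcp_pos']);R=np.array(s['eef_rot']);print(p)
un=lambda u,v:(170+(u+.5)/3-.5,110+(v+.5)/3-.5)
cr=lambda P:np.round((proj(c,P)-[170,110]+.5)*3-.5,1)
zt=p[2]-.0243+.008
H=onz(c,*un(199,250),zt);print('hole',H,'tool',R.T@(H-p), 'radius check',np.linalg.norm(onz(c,*un(167,250),zt)-H))
for z in (.025,.02,.01): print('aligned dowel would show at',z,cr([H[0],H[1],z]))
T=onz(c,*un(208,241),.025);print('tip',T,'move tool',R.T@(T-H))
g=cv2.cvtColor(c['frame'],cv2.COLOR_RGB2GRAY);print(g[182:206,224:250])
E
```

```text
[ 0.49092356 -0.21548719  0.06605871]
hole [ 0.46190226 -0.18281022  0.04975871] tool [ 0.03779656 -0.0220116   0.01620553] radius check 0.005269632032681677
aligned dowel would show at 0.025 [216.8 216.6]
aligned dowel would show at 0.02 [219.9 210.9]
aligned dowel would show at 0.01 [225.6 200.3]
tip [ 0.4610387  -0.18775475  0.025     ] move tool [-0.00463615 -0.00186186  0.02476343]
[[135 132 131 132 131 128 128 127 127 128 132 134 134 134 132 132 133 130
  134 131 133 132 134 129 130 131]
 [132 132 132 132 129 123 126 124 126 127 130 130 129 124 129 132 130 133
  131 130 132 133 132 132 131 130]
 [134 129 130 130 127 123 126 130 131 134 138 131 112 105 109 117 119 127
  132 133 130 132 130 129 131 129]
 [131 131 132 126 130 132 137 143 143 147 149 132  93  72  82  92 102 117
  123 127 130 137 133 131 128 129]
 [130 127 125 128 134 143 147 153 153 151 149 127  80  52  59  66  77  94
  109 121 128 132 132 132 131 129]
 [129 123 125 132 142 148 150 153 151 155 146 116  72  45  48  49  58  67
   86 107 123 131 132 134 129 130]
 [129 122 124 137 146 151 150 150 150 150 145 124  78  4
[... 1206 characters left out ...]
52 150 152
  150 143 136 129 124 127 127 128]
 [130 121 118 117 116 117 126 133 143 148 149 148 149 150 150 149 148 145
  139 133 123 123 125 127 130 131]
 [128 127 121 120 116 117 118 125 128 134 139 141 146 144 146 143 137 135
  128 123 122 126 128 128 130 129]
 [130 129 123 122 118 117 116 117 122 123 127 130 128 130 128 126 122 121
  117 122 122 128 127 131 131 130]
 [133 131 129 125 123 118 118 116 115 118 116 118 118 117 117 117 119 118
  119 123 125 129 129 130 130 129]
 [129 133 129 129 123 125 122 117 118 118 113 116 114 114 116 118 122 122
  127 127 130 131 132 132 131 129]
 [134 134 132 130 127 128 127 125 117 117 117 118 120 120 124 125 126 128
  129 128 129 131 133 129 130 127]]
```

```bash
python3 -m creep '[[[-0.002,0,0],0,0.005],[[-0.004,0,0],0,0.005],[[-0.004,0,0.004],0,0.005],[[-0.004,0,0.008],0,0.005],[[-0.004,0,0.012],0,0.005]]'
python3 -m creep '[[[0,0,0],0,0.005],[[0,0,0.002],0,0.005],[[0,0,0.004],0,0.005],[[0,0,0.006],0,0.005],[[0,0,0.006],0,0.005]]'
python3 - <<'E'
from h import *
c=wrist('w4.png');s=robot.observe();p=s['tcp_pos'];print(p,s['wrist_force'],s['wrist_torque'])
g=cv2.cvtColor(c['frame'],cv2.COLOR_RGB2GRAY)
cv2.imwrite('pics/w4c.png',cv2.resize(c['frame'][150:270,170:330,::-1],None,fx=4,fy=4,interpolation=cv2.INTER_CUBIC))
E
```

```text
clock: 7.12
tcp_pos: [0.4912, -0.2191, 0.0522]
eef_rot: [[-0.198, 0.98, -0.0], [0.98, 0.198, 0.0], [0.0, -0.0, -1.0]]
wrist_force: [0.1, 0.1, -2.8]
opening: 0.0153
grasp_force: 40.0
clock: 7.53
tcp_pos: [0.4912, -0.219, 0.0463]
eef_rot: [[-0.198, 0.98, -0.0], [0.98, 0.198, 0.0], [0.0, -0.0, -1.0]]
wrist_force: [0.4, 0.3, -3.7]
opening: 0.0157
grasp_force: 40.0
[ 0.49128187 -0.21903773  0.0465526 ] [ 0.04776625  0.02060774 -2.96284777] [-0.00268917 -0.14968817  0.04457268]
```

View pics/w4c.png

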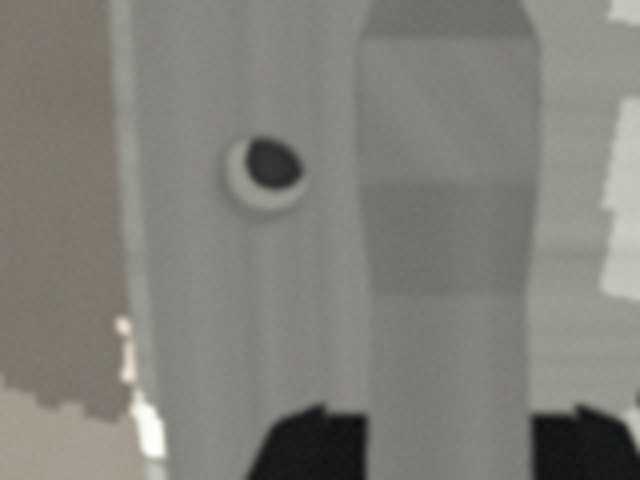

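The dowel is nearly centred in the hole ((273,165) against (265,175)), so I'll keep lowering.

```bash
python3 -m creep '[[[0,0,0.002],0,0.005],[[0,0,0.004],0,0.005],[[0,0,0.006],0,0.005],[[0,0,0.007],0,0.005],[[0,0,0.008],0,0.005]]'
python3 -m creep '[[[0,0,0.001],0,0.005],[[0,0,0.002],0,0.005],[[0,0,0.003],0,0.005],[[0,0,0.004],0,0.005],[[0,0,0.004],0,0.005]]'
python3 -c "
from h import *
s=robot.observe();print(s['tcp_pos'],s['wrist_force'],s['wrist_torque'])"
```

```text
clock: 8.0
tcp_pos: [0.4913, -0.2191, 0.0385]
eef_rot: [[-0.198, 0.98, -0.0], [0.98, 0.198, 0.0], [0.0, -0.0, -1.0]]
wrist_force: [-1.3, 0.4, -3.8]
opening: 0.0158
grasp_force: 40.0
clock: 8.42
tcp_pos: [0.4914, -0.2191, 0.0349]
eef_rot: [[-0.198, 0.98, 0.0], [0.98, 0.198, -0.0], [-0.0, 0.0, -1.0]]
wrist_force: [-1.1, 1.3, -0.8]
opening: 0.0158
grasp_force: 40.0
[ 0.49138834 -0.21912364  0.03493873] [-1.06659385  1.33684968 -0.83235077] [ 0.04004803  0.06966372 -0.01342805]
```

```bash
python3 -m creep '[[[0,0,0.0005],0,0.005],[[0,0,0.0005],0,0.005],[[0,0,0.0005],0,0.03],[[0,0,0.0005],0,0.05],[[0,0,0.0005],0,0.05]]'
python3 -m creep '[[[0,0,0],0,0.05],[[0,0,0],0,0.05],[[0,0,-0.01],0,0.05],[[0,0,-0.03],0,0.05],[[0,0,-0.06],0,0.05]]'
python3 -m creep '[[[0,-0.01,-0.03],0,0.05],[[0,-0.03,-0.06],0,0.06],[[0,-0.05,-0.09],0,0.06],[[0,-0.06,-0.12],0,0.06],[[0,-0.06,-0.12],0,0.06]]'
python3 - <<'E'
from h import *
robot.camera('side')
c=wrist('w5.png');c['s']=robot.observe();np.save('c5.npy',c)
cs=snap('side','side5.png');np.save('cs5.npy',cs)
a=cv2.resize(cs['frame'][200:280,230:330,::-1],(400,320),interpolation=cv2.INTER_CUBIC)
b=c['frame'][60:380,80:480,::-1]
cv2.imwrite('pics/v5.png',np.hstack([a,b]));print(c['s']['tcp_pos'])
E
```

```text
clock: 8.83
tcp_pos: [0.4915, -0.2192, 0.0343]
eef_rot: [[-0.198, 0.98, 0.0], [0.98, 0.198, -0.0], [-0.0, 0.0, -1.0]]
wrist_force: [-0.2, 0.3, 0.4]
opening: 0.0337
grasp_force: 0.0
clock: 9.25
tcp_pos: [0.4904, -0.2185, 0.0938]
eef_rot: [[-0.198, 0.98, -0.003], [0.98, 0.198, 0.002], [0.003, -0.003, -1.0]]
wrist_force: [0.5, 0.2, 0.1]
opening: 0.05
grasp_force: 0.0
clock: 9.67
tcp_pos: [0.4326, -0.2324, 0.2204]
eef_rot: [[-0.197, 0.98, 0.007], [0.98, 0.197, -0.007], [-0.008, 0.006, -1.0]]
wrist_force: [0.6, -0.1, 1.8]
opening: 0.06
grasp_force: 0.0
[ 0.43259722 -0.23119303  0.21543594]
```

View pics/v5.png

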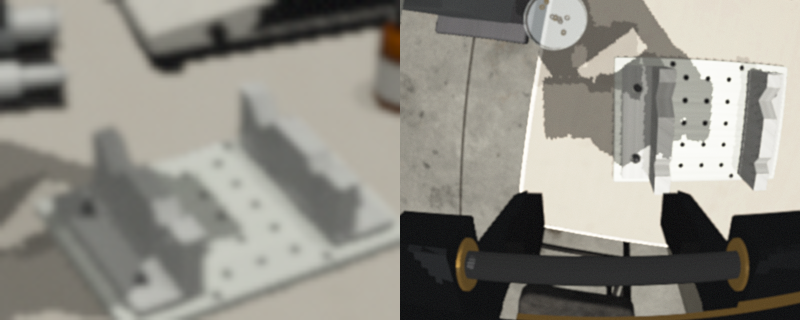

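The block sits on both dowels, with a dark tip in each hole and the uprights parallel. Next, I'll locate the rollers from the earlier wrist view.

```bash
python3 - <<'E'
from h import *
c=np.load('c1.npy',allow_pickle=True).item()
for n,a,b,z in [('thick',(135,74),(125,216),.022),('thin',(92,69),(86,200),.015)]:
    A,B=onz(c,*a,z+.008),onz(c,*b,z+.008);d=B-A;print(n,A,B,'len',np.linalg.norm(d),'mid',(A+B)/2,'yaw',np.arctan2(d[1],d[0]))
# body edges via mid-grey vs. black: scan across
for n,u0,u1,v in [('row140',70,170,140)]:
    print(cv2.cvtColor(c['frame'],cv2.COLOR_RGB2GRAY)[v,u0:u1])
plan([.42,.037,.15],3.02)
E
```

```text
thick [0.34531627 0.04167431 0.03      ] [0.49351054 0.03191782 0.03      ] len 0.14851508738947966 mid [0.4194134  0.03679606 0.03      ] yaw -0.06574090204341251
thin [ 0.33713118 -0.01554781  0.023     ] [ 0.48248141 -0.02340201  0.023     ] len 0.145562283011907 mid [ 0.4098063  -0.01947491  0.023     ] yaw -0.05398383806147904
[216 220 220 208 156 100 146 210 231 231 232 232 232 231 228 222 209 198
 185 171 160 143 127 108  95  86  70  38  14  13  18  21  27  31  32  29
  29  28  31  29  34  59 102 133 146 149 154 158 155 164 167 170 174 176
 178 178 171 165 159 155 146 142 137 135 127 123 118 116 109 104  98  92
  80  72  64  60  54  41  24  16  16  16  18  20  26  28  49  85 150 201
 219 222 221 220 219 221 220 220 220 220]
from [ 0.4325 -0.2308  0.2141] yaw 1.7697 q6 -0.93 F [-0.1  0.9 -1.1] open 0.0601 t 9.8167
[0.0883, 0.0136, 0.0214] -0.4168
[0.0753, 0.0482, 0.0214] -0.4168
[0.0493, 0.0745, 0.0214] -0.4168
```

```bash
python3 -m creep '[[[0.018,0.003,0.004],-0.085,0.06],[[0.035,0.005,0.008],-0.17,0.06],[[0.053,0.008,0.013],-0.25,0.06],[[0.07,0.011,0.017],-0.34,0.06],[[0.088,0.014,0.021],-0.42,0.06]]'
python3 -m creep '[[[0.015,0.01,0.004],-0.085,0.054],[[0.03,0.02,0.008],-0.17,0.054],[[0.045,0.029,0.013],-0.25,0.054],[[0.06,0.038,0.017],-0.34,0.054],[[0.075,0.048,0.021],-0.42,0.054]]'
python3 -m creep '[[[0.01,0.015,0.004],-0.085,0.054],[[0.02,0.03,0.008],-0.17,0.054],[[0.03,0.045,0.013],-0.25,0.054],[[0.045,0.066,0.019],-0.4,0.054],[[0.049,0.074,0.021],-0.44,0.054]]'
python3 - <<'E'
from h import *
robot.camera('side')
c=wrist('w6.png');c['s']=robot.observe();np.save('c6.npy',c)
g=cv2.cvtColor(c['frame'],cv2.COLOR_RGB2GRAY)
plan([.4194,.0368,.15],3.056)
for y in range(60,260,20): print(y,g[y,150:420:5])
P=lambda q:np.round(proj(c,q),0)
print('expected ends',P([.345,.0417,.022]),P([.4935,.032,.022]),P([.337,-.0155,.015]),P([.4825,-.0234,.015]))
E
```

```text
clock: 10.23
tcp_pos: [0.4286, -0.1407, 0.1916]
eef_rot: [[-0.584, 0.812, -0.002], [0.812, 0.584, 0.002], [0.003, -0.001, -1.0]]
wrist_force: [0.0, 0.5, 0.7]
opening: 0.0599
grasp_force: 0.0
clock: 10.65
tcp_pos: [0.4239, -0.0517, 0.1708]
eef_rot: [[-0.864, 0.503, -0.003], [0.503, 0.864, 0.001], [0.003, -0.0, -1.0]]
wrist_force: [-0.9, 0.2, 0.6]
opening: 0.0541
grasp_force: 0.0
clock: 11.07
tcp_pos: [0.4183, 0.0382, 0.1493]
eef_rot: [[-0.996, 0.084, -0.004], [0.084, 0.996, 0.001], [0.004, 0.001, -1.0]]
wrist_force: [0.8, 0.2, -0.2]
opening: 0.0537
grasp_force: 0.0
from [0.419  0.0371 0.1499] yaw 3.0531 q6 -1.67 F [ 0.8 -0.3  0.6] open 0.0541 t 11.1667
[-0.0004, -0.0003, -0.0001] -0.0029
60 [174 183 173 177 184 182 188 181 183 183 166 123 136 134 128  67  67  60
  57  49  51  58 106 118 152 163 170 177 185 183 187 182 177 171 176 171
 169 180 179 182 176 177 185 187 184 184 185 182 187 191 185 188 185 181]
80 [188 185 165 188 188 182 174 173 172 181 189 179 181 184 183 184 181 180
 184 179 185 183 176 176 176 178 180 182 185 184 184 187 192 189 190 192
 190 189 185 186 188 187 188 182
[... 1195 characters left out ...]
244  40  46 167 176 176 156 132  26  25  26
  24  27  22  44  79  80  83  80 103 110 102  92  74  68 158 157 159 157
 157 160 158 157 155 158 158 159 159 156 156 157 155 156 243 243 243 242]
220 [243 243 243 242 243 242 244 244  91  46 158 173 178 165 136  54  24  36
  75  23  24  33  97 104 112 116 114 108 100  91  65 112 155 159 157 156
 156 159 154 157 156 158 160 157 157 159 159 159 159 171 243 243 243 242]
240 [243 243 243 243 242 243 243 243 242  40 106 177 179 167 140 105  29  23
  26  24  25  22  97 103 111 117 113 106  99  92  61  97 156 157 157 156
 155 157 157 158 160 156 159 156 158 157 157 159 156 241 243 243 243 243]
expected ends [279. 116.] [282. 282.] [210. 113.] [223. 272.]
```

```bash
python3 - <<'E'
from h import *
c=np.load('c6.npy',allow_pickle=True).item();g=cv2.cvtColor(c['frame'],cv2.COLOR_RGB2GRAY)
print(g[104:180:1,279]);print(g[100:180,207]);print(g[260:300,282],g[255:290,223])
for r in (150,152,154,156,158,160,162,164,166): print(r,onz(c,279,r,.041)[0],end=' ')
print();print([ (r,round(onz(c,279,r,.034)[0],4)) for r in (112,114,116,118)])
E
```

```text
[192 194 195 194 193 195 193 190 191 191 169 127 119 130 134 133 117  91
  85 112 131 134 132 135 133 135 131 132 131 132 133 130 134 133 133 131
 134 132 130 132 133 133 133 131 134 131 129 130 130 130 132 129 128 131
 133 128 120 102  85  85  84  83  83  84  84  82  85  81  85  84  80  87
  85  83  84  83]
[182 185 185 188 185 178 176 178 174 175 174 163 184 240 248 248 246 227
 199 232 248 249 248 248 249 249 248 249 249 249 249 249 250 249 250 250
 250 250 250 250 250 250 250 250 251 251 251 251 251 251 251 251 252 248
 234 224 238 249 250 250 249 250 250 249 250 250 250 250 250 250 250 250
 250 250 250 250 250 250 250 250]
[177 176 174 175 176 174 174 173 173 172 171 169 172 171 169 172 168 170
 169 169 170 167 176 195 205 186 219 244 247 244 242 242 242 242 242 243
 242 243 242 243] [23 21 22 22 16 22 20 22 21 21 17 23 20 20 20 20 20 21 19 20 21 22 19 21
 17 20 21 22 17 21 23 25 20 17 20]
150 0.3704951179448946 152 0.372012347771221 154 0.3735318551473114 156 0.3750537604367881 158 0.3765781847475135 160 0.37810524997103245 162 0.3796350788225375 164 0.3811677948813847 166 0.38270352263219004 
[(112, np.float64(0.3419)), (114, np.float64(0.3435)), (116, np.float64(0.345)), (118, np.float64(0.3465))]
```

```bash
python3 -m creep '[[[0,0,0.03],0,0.054],[[0,0,0.06],0,0.054],[[0,0,0.085],0,0.054],[[0,0,0.1],0,0.054],[[0,0,0.11],0,0.054]]' 30
python3 -m creep '[[[0,0,0.01],0,0.054],[[0,0,0.017],0,0.054],[[0,0,0.0205],0,0.054],[[0,0,0.0205],0,0.054],[[0,0,0.0205],0,0.054]]'
python3 -m creep '[[[0,0,0],0,0.03],[[0,0,0],0,0.02],[[0,0,0],0,0.02],[[0,0,0],0,0.02],[[0,0,0],0,0.02]]'
python3 -m creep '[[[0,0,0],0,0.02],[[0,0,-0.003],0,0.02],[[0,0,-0.01],0,0.02],[[0,0,-0.03],0,0.02],[[0,0,-0.06],0,0.02]]'
```

```text
clock: 11.58
tcp_pos: [0.4188, 0.0352, 0.0391]
eef_rot: [[-0.995, 0.095, -0.004], [0.095, 0.995, 0.001], [0.004, 0.0, -1.0]]
wrist_force: [-0.3, 0.7, 0.4]
opening: 0.0543
grasp_force: 0.0
clock: 12.0
tcp_pos: [0.4199, 0.0354, 0.0209]
eef_rot: [[-0.996, 0.092, 0.0], [0.092, 0.996, -0.0], [-0.0, -0.0, -1.0]]
wrist_force: [0.2, 0.5, 0.3]
opening: 0.054
grasp_force: 0.0
clock: 12.42
tcp_pos: [0.42, 0.0356, 0.0211]
eef_rot: [[-0.996, 0.092, 0.001], [0.092, 0.996, -0.0], [-0.001, -0.0, -1.0]]
wrist_force: [-0.5, -1.2, 4.8]
opening: 0.0373
grasp_force: 30.0
clock: 12.83
tcp_pos: [0.4182, 0.0359, 0.0802]
eef_rot: [[-0.996, 0.092, -0.005], [0.092, 0.996, 0.001], [0.005, 0.001, -1.0]]
wrist_force: [-0.2, 0.3, -2.7]
opening: 0.0377
grasp_force: 30.0
```

```bash
python3 - <<'E'
from h import *
plan([.42,-.195,.13],3.3406)
E
```

```text
from [0.4182 0.0359 0.0802] yaw 3.0497 q6 -1.67 F [-0.2  0.3 -2.7] open 0.0377 t 12.8333
[-0.0115, -0.1149, -0.0249] -0.1455
[0.0053, -0.1154, -0.0249] -0.1455
```

```bash
python3 -m creep '[[[-0.001,-0.01,-0.02],-0.03,0.02],[[-0.004,-0.035,-0.03],-0.06,0.02],[[-0.007,-0.065,-0.04],-0.09,0.02],[[-0.01,-0.095,-0.045],-0.12,0.02],[[-0.012,-0.115,-0.05],-0.145,0.02]]'
python3 -m creep '[[[0.001,-0.025,0],-0.03,0.02],[[0.002,-0.05,0],-0.06,0.02],[[0.003,-0.075,0],-0.09,0.02],[[0.004,-0.1,0],-0.12,0.02],[[0.005,-0.115,0],-0.145,0.02]]'
python3 -m creep '[[[0,0,0],0,0.02],[[0,0,0],0,0.02],[[0,0,0],0,0.02],[[0,0,0],0,0.02],[[0,0,0],0,0.02]]'
python3 - <<'E'
from h import *
plan([.5387,-.1763,.13],3.3406,.3)
c=wrist('w7.png');c['s']=robot.observe();np.save('c7.npy',c)
g=cv2.cvtColor(c['frame'],cv2.COLOR_RGB2GRAY);print(g[90:180:1,282])
R=np.array(c['s']['eef_rot']);p=c['s']['tcp_pos']
print(proj(c,p+R@[.075,0,-.013]),proj(c,p+R@[.04,0,-.02]))
E
```

```text
clock: 13.25
tcp_pos: [0.4209, -0.0819, 0.1316]
eef_rot: [[-0.999, -0.054, 0.001], [-0.054, 0.999, -0.001], [-0.001, -0.001, -1.0]]
wrist_force: [-0.4, -0.2, -2.7]
opening: 0.0372
grasp_force: 30.0
clock: 13.67
tcp_pos: [0.422, -0.197, 0.131]
eef_rot: [[-0.98, -0.197, -0.0], [-0.197, 0.98, -0.0], [0.0, -0.0, -1.0]]
wrist_force: [0.4, 0.4, -3.2]
opening: 0.0368
grasp_force: 30.0
clock: 14.08
tcp_pos: [0.4223, -0.1942, 0.1308]
eef_rot: [[-0.98, -0.198, -0.0], [-0.198, 0.98, 0.0], [0.0, 0.0, -1.0]]
wrist_force: [-0.1, 0.3, -3.5]
opening: 0.0371
grasp_force: 30.0
from [ 0.4223 -0.1942  0.1308] yaw -2.9426 q6 -2.45 F [-0.1  0.3 -3.5] open 0.0371 t 14.0833
[-0.1177, -0.0054, 0.0008] 0.0
[181 178 178 177 175 176 174 173 172 173 175 171 174 177 173 177 176 177
 181 179 180 177 160 119 139 214 243 245 244 244 245 244 244 245 243 226
 157 114 150 215 242 245 244 243 243 243 243 242 242 242 243 242 243 241
 242 241 241 240 242 241 241 241 241 240 241 240 240 241 240 240 241 240
 240 240 239 240 239 239 239 239 239 239 239 239 239 238 238 239 238 238]
[282.68692972 116.36954814] [282.71763155 211.93768434]
```

```bash
python3 -m creep '[[[-0.03,-0.002,0],0,0.02],[[-0.06,-0.003,0],0,0.02],[[-0.09,-0.004,0],0,0.02],[[-0.11,-0.005,0],0,0.02],[[-0.118,-0.005,0],0,0.02]]'
python3 -m creep '[[[0,0,0.01],0,0.02],[[0,0,0.02],0,0.02],[[0,0,0.03],0,0.02],[[0,0,0.04],0,0.02],[[0,0,0.045],0,0.02]]'
python3 -m creep '[[[0,0,0],0,0.02],[[0,0,0],0,0.02],[[0,0,0],0,0.02],[[0,0,0],0,0.02],[[0,0,0],0,0.02]]'
python3 - <<'E'
from h import *
plan([.5387,-.1763,.06],3.3406,.3)
E
```

```text
clock: 14.55
tcp_pos: [0.5409, -0.1757, 0.1305]
eef_rot: [[-0.98, -0.199, 0.001], [-0.199, 0.98, -0.0], [-0.001, -0.0, -1.0]]
wrist_force: [1.0, -0.1, -4.0]
opening: 0.0373
grasp_force: 30.0
clock: 14.97
tcp_pos: [0.5376, -0.1767, 0.0838]
eef_rot: [[-0.981, -0.196, -0.002], [-0.196, 0.981, 0.001], [0.002, 0.002, -1.0]]
wrist_force: [-0.1, 0.4, -2.7]
opening: 0.0373
grasp_force: 30.0
clock: 15.38
tcp_pos: [0.5391, -0.1769, 0.0862]
eef_rot: [[-0.98, -0.197, 0.001], [-0.197, 0.98, -0.0], [-0.001, -0.001, -1.0]]
wrist_force: [0.3, -1.1, -4.2]
opening: 0.0372
grasp_force: 30.0
from [ 0.5391 -0.1769  0.0862] yaw -2.9434 q6 -2.29 F [ 0.3 -1.1 -4.2] open 0.0372 t 15.3833
[0.0003, 0.0006, 0.0262] -0.0008
```

```bash
python3 -m creep '[[[0,0,0.008],0,0.02],[[0,0,0.015],0,0.02],[[0,0,0.019],0,0.02],[[0,0,0.022],0,0.02],[[0,0,0.022],0,0.02]]'
python3 -m creep '[[[0,0,0.001],0,0.02],[[0,0,0.002],0,0.02],[[0,0,0.003],0,0.02],[[0,0,0.003],0,0.02],[[0,0,0.003],0,0.02]]'
```

```text
clock: 15.8
tcp_pos: [0.5385, -0.1765, 0.0627]
eef_rot: [[-0.98, -0.197, -0.001], [-0.197, 0.98, 0.001], [0.001, 0.001, -1.0]]
wrist_force: [-0.2, -0.4, -4.2]
opening: 0.037
grasp_force: 30.0
clock: 16.22
tcp_pos: [0.539, -0.1768, 0.0608]
eef_rot: [[-0.98, -0.197, 0.0], [-0.197, 0.98, -0.0], [-0.0, -0.0, -1.0]]
wrist_force: [0.2, 0.5, -4.0]
opening: 0.037
grasp_force: 30.0
```

```bash
python3 -m creep '[[[0,0,0.0005],0,0.02],[[0,0,0.001],0,0.02],[[0,0,0.0015],0,0.02],[[0,0,0.002],0,0.02],[[0,0,0.002],0,0.02]]'
```

```text
clock: 16.63
tcp_pos: [0.5391, -0.1768, 0.0601]
eef_rot: [[-0.98, -0.197, 0.001], [-0.197, 0.98, -0.001], [-0.001, -0.001, -1.0]]
wrist_force: [-5.6, 2.7, 11.0]
opening: 0.037
grasp_force: 30.0
```

```bash
python3 -m creep '[[[0,0,-0.001],0,0.02],[[0,0,-0.001],0,0.04],[[0,0,-0.001],0,0.052],[[0,0,-0.001],0,0.052],[[0,0,-0.001],0,0.052]]'
python3 -m creep '[[[0,0,-0.005],0,0.052],[[0,0,-0.02],0,0.052],[[0,0,-0.045],0,0.052],[[0,0,-0.075],0,0.052],[[0,0,-0.1],0,0.052]]'
python3 - <<'E'
from h import *
robot.camera('side')
c=wrist('w8.png');c['s']=robot.observe();np.save('c8.npy',c)
g=cv2.cvtColor(c['frame'],cv2.COLOR_RGB2GRAY)
S=np.array([.5387,-.1763,.061]);X=np.array([.9801,.1984,0])
print(c['s']['tcp_pos'],'end px',[proj(c,S+X*a+[0,0,b]) for a,b in((-.075,0),(-.075,.012),(-.04,.019),(.04,.019))])
for r in (110,125,150,190,210,230): print(r,g[r,230:336:3])
print(g[85:230,282])
plan([.42,-.18,.16],3.056,.3)
E
```

```text
clock: 17.05
tcp_pos: [0.539, -0.1768, 0.0597]
eef_rot: [[-0.98, -0.197, 0.0], [-0.197, 0.98, -0.0], [-0.0, -0.0, -1.0]]
wrist_force: [0.6, 0.0, 0.5]
opening: 0.0517
grasp_force: 0.0
clock: 17.47
tcp_pos: [0.539, -0.1768, 0.1618]
eef_rot: [[-0.98, -0.197, 0.001], [-0.197, 0.98, -0.0], [-0.001, -0.001, -1.0]]
wrist_force: [0.7, -0.6, 1.5]
opening: 0.0517
grasp_force: 0.0
[ 0.54047773 -0.17755313  0.16417674] end px [array([285.77078948, 110.56503482]), array([285.85733383, 110.64648797]), array([285.90808893, 161.59855408]), array([285.70596507, 266.01134107])]
110 [251 251 251 251 248 247 238 241 239 237 239 238 242 225 229 233 237 235
 225 205 194 181 188 200 239 239 239 238 239 239 244 243 222 158 101 104]
125 [213 206 202 199 196 191 188 184 183 179 174 172 170 145 199 228 237 247
 250 243 213 204 183 148 150 158 163 166 164 105 123 134 118 104 105 102]
150 [250 249 251 252 251 237 238 242 244 244 244 245 247 177 185 195 217 224
 230 218 139 108 104 101 135 134 136 132 136  51  21  94 111 104 104 107]
190 [190 171 176 182 171 167 111 111 177 180 116  64  67  71  67  69  73  70
  7
[... 386 characters left out ...]
252 250 248 248 249 249 249 249 250 250 251 251 252 252 252
 250 248 245 244 243 237 226 227 242 248 249 249 242 197 193 239 249 249
 249 248 248 249 249 248 248 246 238 232 231 231 231 230 231 230 229 229
 228 229 227 228 228 228 226 226 226 227 226 226 226 225 221 218 215 205
 187 165 126  87  73  70  68  69  71  68  73  71  69  70  71  72  71  69
  69  74  70  73  70  66  68  69  72  71  73  69  71  70  71  70  72  72
  70  73  71  70  71  69  69  70  73  71  71  72  68  73  71  71  72  70
  70  70  70  70  69  70  70  70  72  70  70  70  73  70  70  71  70  69
  77]
from [ 0.5405 -0.1776  0.1642] yaw -2.9432 q6 -2.29 F [-0.5 -0.1 -0.2] open 0.0522 t 17.5667
[0.1186, 0.0213, 0.0042] 0.284
```

```bash
python3 - <<'E'
from h import *
c=np.load('c6.npy',allow_pickle=True).item();g=cv2.cvtColor(c['frame'],cv2.COLOR_RGB2GRAY)
for r in (135,140,145,165,175,200,210,220,230,240): print(r,g[r,180:240:2])
for u,v,z in [(207,154.5,.026),(210,200,.015),(211,220,.015),(213,240,.015)]: print(onz(c,u,v,z))
plan([.42,-.18,.16],3.3406,.3)
E
python3 -m creep '[[[0.02,0.003,0],0.05,0.052],[[0.05,0.008,0],0.12,0.048],[[0.08,0.013,0],0.2,0.044],[[0.11,0.019,0],0.27,0.042],[[0.118,0.021,0.004],0.284,0.042]]'
python3 -c "
from h import *
plan([.41,-.0195,.12],3.056-2*np.pi,.3)"
```

```text
135 [255 255 105  42  42  41  37  37  41 128 237 247 252 252 246 232 201 128
  28  19  36  43  40  43  40  49  44  45  46  43]
140 [245 243 102  36  42  45  31  36  43 107 234 247 252 252 246 233 200 131
  31  20  37  43  39  38  37  45  50  44  39  41]
145 [244 244 107  36  43  45  36  33  35 100 228 247 252 253 247 233 201 143
  42  18  32  37  39  39  35  33  38  40  37  38]
165 [243 245 209  57  39  44  42 131 230 244 247 249 251 250 249 247 241 220
 198 180 146  63  29  37  36  34  39  43  39  39]
175 [243 244 242  94  38  42  42  85 217 229 247 248 251 250 249 248 244 226
 204 184 147  87  19  27  36  39  71  73  35  32]
200 [243 244 243 242 107  40  42  41  69 149 167 175 173 182 176 176 171 162
 152 141 132 115  46  17  20  25  27  25  22  23]
210 [243 243 243 245 188  40  43  43  50 129 164 174 174 180 181 177 174 167
 157 143 134 125  70  16  19  24  32  39  25  25]
220 [244 243 243 243 242  91  42  44  41  95 158 172 175 176 183 178 174 167
 157 144 136 126  94  26  17  24  39  42  31  25]
230 [243 243 243 243 245 184  41  40  39  56 144 167 177 174 182 182 174 171
 161 149 143 131 113  42  16  20  27  37  23  27]
240 [243 243 243 243 243 242  98  37  43  39 106 162 172 177 179 179 175 172
 164 152 140 134 120  68  24  29  26  25  21  26]
[ 0.37023324 -0.01914453  0.026     ]
[ 0.41141664 -0.02457149  0.015     ]
[ 0.4298339  -0.02639654  0.015     ]
[ 0.44909288 -0.02752946  0.015     ]
from [ 0.5405 -0.1776  0.1642] yaw -2.9432 q6 -2.29 F [-0.5 -0.1 -0.2] open 0.0522 t 17.5667
[0.1186, 0.0213, 0.0042] -0.0006
clock: 17.98
tcp_pos: [0.4162, -0.1789, 0.1556]
eef_rot: [[-0.996, 0.09, -0.001], [0.09, 0.996, 0.001], [0.001, 0.0, -1.0]]
wrist_force: [-0.1, 0.7, -0.4]
opening: 0.0418
grasp_force: 0.0
from [ 0.4162 -0.1789  0.1556] yaw 3.0513 q6 -2.15 F [-0.1  0.7 -0.4] open 0.0418 t 17.9833
[0.0205, 0.1582, 0.0356] -0.0047
```

```bash
python3 -m creep '[[[0.004,0.035,0],0,0.042],[[0.009,0.07,0],0,0.042],[[0.014,0.105,0.01],0,0.042],[[0.018,0.14,0.02],0,0.042],[[0.02,0.153,0.035],0,0.042]]'
python3 -m creep '[[[0,0,0.02],0,0.042],[[0,0,0.04],0,0.042],[[0,0,0.055],0,0.042],[[0,0,0.06],0,0.042],[[0,0,0.06],0,0.042]]'
python3 -c "
from h import *
plan([.41,-.0245,.0195],3.056-2*np.pi,.3)"
```

```text
clock: 18.4
tcp_pos: [0.4117, -0.0222, 0.1206]
eef_rot: [[-0.996, 0.084, 0.001], [0.084, 0.996, 0.0], [-0.001, 0.0, -1.0]]
wrist_force: [0.8, -0.6, -0.1]
opening: 0.0421
grasp_force: 0.0
clock: 18.82
tcp_pos: [0.4116, -0.025, 0.0598]
eef_rot: [[-0.996, 0.086, -0.002], [0.086, 0.996, 0.001], [0.003, 0.001, -1.0]]
wrist_force: [0.2, -0.1, -0.4]
opening: 0.0419
grasp_force: 0.0
from [ 0.4116 -0.025   0.0598] yaw 3.0557 q6 -1.83 F [ 0.2 -0.1 -0.4] open 0.0419 t 18.8167
[0.0017, 0.0004, 0.0403] -0.0003
```

```bash
python3 -m creep '[[[0.001,0,0.015],0,0.042],[[0.001,0,0.03],0,0.042],[[0.001,0,0.037],0,0.042],[[0.001,0,0.04],0,0.042],[[0.001,0,0.04],0,0.042]]'
python3 -m creep '[[[0,0,0],0,0.02],[[0,0,0],0,0.008],[[0,0,0],0,0.008],[[0,0,0],0,0.008],[[0,0,0],0,0.008]]' 30
python3 -m creep '[[[0,0,0],0,0.008],[[0,0,0],0,0.008],[[0,0,-0.003],0,0.008],[[0,0,-0.01],0,0.008],[[0,0,-0.03],0,0.008]]'
python3 -c "
from h import *
plan([.42,-.25,.13],3.3406-2*np.pi,.3)"
```

```text
clock: 19.23
tcp_pos: [0.4114, -0.0252, 0.0209]
eef_rot: [[-0.996, 0.086, -0.0], [0.086, 0.996, 0.0], [0.0, 0.0, -1.0]]
wrist_force: [0.1, -0.4, -0.2]
opening: 0.0424
grasp_force: 0.0
clock: 19.65
tcp_pos: [0.4116, -0.0252, 0.0212]
eef_rot: [[-0.996, 0.086, 0.001], [0.086, 0.996, -0.0], [-0.001, -0.0, -1.0]]
wrist_force: [-0.7, 0.6, 6.6]
opening: 0.0231
grasp_force: 30.0
clock: 20.07
tcp_pos: [0.41, -0.0248, 0.0499]
eef_rot: [[-0.996, 0.086, -0.004], [0.086, 0.996, 0.002], [0.004, 0.001, -1.0]]
wrist_force: [0.1, 1.5, -2.4]
opening: 0.023
grasp_force: 30.0
from [ 0.41   -0.0248  0.0499] yaw 3.0557 q6 -1.83 F [ 0.1  1.5 -2.4] open 0.023 t 20.0667
[-0.0293, -0.2236, -0.0801] -0.2849
```

```bash
python3 -m creep '[[[-0.002,-0.015,-0.03],-0.03,0.008],[[-0.005,-0.04,-0.05],-0.06,0.008],[[-0.008,-0.065,-0.065],-0.09,0.008],[[-0.012,-0.09,-0.075],-0.12,0.008],[[-0.015,-0.112,-0.08],-0.1425,0.008]]'
python3 -m creep '[[[0,-0.025,0],-0.03,0.008],[[0.001,-0.05,0],-0.06,0.008],[[0.001,-0.075,0],-0.09,0.008],[[0.001,-0.1,0],-0.12,0.008],[[0.002,-0.112,0],-0.1425,0.008]]'
python3 -m creep '[[[0,0,0],0,0.008],[[0,0,0],0,0.008],[[0,0,0],0,0.008],[[0,0,0],0,0.008],[[0,0,0],0,0.008]]'
python3 - <<'E'
from h import *
plan([.5517,-.2409,.13],3.3406-2*np.pi,.3)
c=wrist('w9.png');c['s']=robot.observe()
g=cv2.cvtColor(c['frame'],cv2.COLOR_RGB2GRAY);print(g[90:180:1,282])
R=np.array(c['s']['eef_rot']);p=c['s']['tcp_pos']
print([proj(c,p+R@a) for a in ([.075,0,-.001],[.04,0,-.006],[.04,.012,.006],[.04,-.012,.006])])
for r in (125,150,190,210): print(r,g[r,240:330:3])
E
```

```text
clock: 20.48
tcp_pos: [0.4169, -0.1396, 0.1326]
eef_rot: [[-0.998, -0.058, 0.002], [-0.058, 0.998, -0.001], [-0.002, -0.002, -1.0]]
wrist_force: [1.1, 0.4, -1.8]
opening: 0.0229
grasp_force: 30.0
clock: 20.9
tcp_pos: [0.4208, -0.2523, 0.1311]
eef_rot: [[-0.98, -0.198, 0.0], [-0.198, 0.98, -0.001], [-0.0, -0.001, -1.0]]
wrist_force: [0.6, 0.4, -2.2]
opening: 0.0233
grasp_force: 30.0
clock: 21.32
tcp_pos: [0.4211, -0.2491, 0.1308]
eef_rot: [[-0.98, -0.199, -0.0], [-0.199, 0.98, 0.0], [0.0, 0.0, -1.0]]
wrist_force: [0.8, -0.2, -2.8]
opening: 0.0234
grasp_force: 30.0
from [ 0.4211 -0.2491  0.1308] yaw -2.9417 q6 -2.55 F [ 0.8 -0.2 -2.8] open 0.0234 t 21.3167
[-0.1297, -0.0179, 0.0008] 0.0009
[164 166 167 169 170 169 167 166 167 166 165 161 163 165 163 162 162 163
 168 173 173 152 123 161 223 234 234 233 234 233 234 236 226 174 116 116
 163 198 218 230 233 233 233 234 232 233 232 232 232 232 232 232 232 232
 232 232 231 233 232 232 233 232 231 233 232 232 232 232 232 232 231 231
 231 231 232 232 231 232 232 232 231 231 231 231 231 231 231 232 232 232]
[array([282.68762061, 115.87729839]), array([282.70366645, 201.5843395 ]), array([309.30337799, 194.28597755]), array([256.01565143, 194.29645244])]
125 [224 227 224 223 226 226 225 224 212  86 103 106 115 129 116 123 111 112
 104 173 253 253 252 252 246 231 187 169 175 169]
150 [224 223 224 224 225 225 226 224 223 161 189 211 226 231 233 228 219 205
 183 139 221 225 224 225 226 202 119 111 112 113]
190 [112 111 115 116 112 114 113 110 106 107 113 113 118 117 120 120 121 115
 113 102 105 109 111 111 114 112 113 113 113 113]
210 [159 157 159 158 157 144 109 108 115 117 118 118 118 120 120 122 121 122
 119 117 114 111 108 113 112 111 113 113 112 115]
```

```bash
python3 -m creep '[[[-0.03,-0.004,0],0,0.008],[[-0.06,-0.009,0],0,0.008],[[-0.09,-0.013,0],0,0.008],[[-0.12,-0.017,0],0,0.008],[[-0.131,-0.018,0],0,0.008]]'
python3 -m creep '[[[0,0,0.01],0,0.008],[[0,0,0.02],0,0.008],[[0,0,0.03],0,0.008],[[0,0,0.04],0,0.008],[[0,0,0.045],0,0.008]]'
python3 -m creep '[[[0,0,0],0,0.008],[[0,0,0],0,0.008],[[0,0,0],0,0.008],[[0,0,0],0,0.008],[[0,0,0],0,0.008]]'
python3 - <<'E'
from h import *
plan([.5517,-.2409,.067],3.3406-2*np.pi,.3)
E
```

```text
clock: 21.78
tcp_pos: [0.5558, -0.2406, 0.1306]
eef_rot: [[-0.98, -0.2, 0.001], [-0.2, 0.98, -0.0], [-0.001, -0.001, -1.0]]
wrist_force: [-0.1, 0.5, -2.3]
opening: 0.0228
grasp_force: 30.0
clock: 22.2
tcp_pos: [0.5517, -0.2415, 0.0838]
eef_rot: [[-0.98, -0.197, -0.002], [-0.197, 0.98, 0.002], [0.002, 0.002, -1.0]]
wrist_force: [0.3, 0.7, -3.0]
opening: 0.0227
grasp_force: 30.0
clock: 22.62
tcp_pos: [0.5531, -0.2418, 0.0862]
eef_rot: [[-0.98, -0.198, 0.001], [-0.198, 0.98, -0.001], [-0.001, -0.001, -1.0]]
wrist_force: [-0.1, -0.2, -1.0]
opening: 0.0232
grasp_force: 30.0
from [ 0.5531 -0.2418  0.0862] yaw -2.9424 q6 -2.38 F [-0.1 -0.2 -1. ] open 0.0232 t 22.6167
[0.0012, 0.0012, 0.0192] 0.0001
```

```bash
python3 -m creep '[[[0,0.001,0.006],0,0.008],[[0,0.001,0.011],0,0.008],[[0,0.001,0.014],0,0.008],[[0,0.001,0.0155],0,0.008],[[0,0.001,0.0155],0,0.008]]'
python3 -m creep '[[[0,0,0.001],0,0.008],[[0,0,0.002],0,0.008],[[0,0,0.003],0,0.008],[[0,0,0.003],0,0.008],[[0,0,0.003],0,0.008]]'
```

```text
clock: 23.03
tcp_pos: [0.5526, -0.2406, 0.0696]
eef_rot: [[-0.98, -0.198, -0.001], [-0.198, 0.98, 0.001], [0.001, 0.001, -1.0]]
wrist_force: [0.0, 0.8, -2.9]
opening: 0.0231
grasp_force: 30.0
clock: 23.45
tcp_pos: [0.5528, -0.2408, 0.0673]
eef_rot: [[-0.98, -0.198, 0.0], [-0.198, 0.98, -0.0], [-0.0, -0.0, -1.0]]
wrist_force: [0.2, -0.9, -2.9]
opening: 0.0234
grasp_force: 30.0
```

```bash
python3 -m creep '[[[0,0,0.0005],0,0.008],[[0,0,0.001],0,0.008],[[0,0,0.0015],0,0.008],[[0,0,0.0015],0,0.008],[[0,0,0.0015],0,0.008]]'
```

```text
clock: 23.87
tcp_pos: [0.553, -0.241, 0.067]
eef_rot: [[-0.98, -0.198, 0.001], [-0.198, 0.98, -0.001], [-0.001, -0.001, -1.0]]
wrist_force: [-3.3, 0.5, 8.2]
opening: 0.0231
grasp_force: 30.0
```

Contact came at the expected height, so I'll release, retreat and check.

```bash
python3 -m creep '[[[0,0,-0.001],0,0.008],[[0,0,-0.001],0,0.025],[[0,0,-0.001],0,0.036],[[0,0,-0.001],0,0.036],[[0,0,-0.001],0,0.036]]'
python3 -m creep '[[[0,0,-0.005],0,0.036],[[0,0,-0.02],0,0.036],[[0,0,-0.045],0,0.036],[[0,0,-0.075],0,0.036],[[0,0,-0.11],0,0.036]]'
python3 -m creep '[[[0,0,-0.01],0,0.036],[[0,0,-0.01],0,0.036],[[0,0,-0.01],0,0.036],[[0,0,-0.01],0,0.036],[[0,0,-0.01],0,0.036]]'
python3 - <<'E'
from h import *
c=wrist('w10.png');c['s']=robot.observe();print(c['s']['tcp_pos'])
g=cv2.cvtColor(c['frame'],cv2.COLOR_RGB2GRAY)
X=np.array([.9801,.1984,0]);Y=np.array([-.1984,.9801,0]);O=np.array([.5452,-.2086,0])
for n,y,r,j in(('thick',.033,.019,.012),('thin',-.033,.012,.007)):
    S=O+Y*y+[0,0,.061]
    a,b=proj(c,S-X*.075),proj(c,S-X*.04+[0,0,r]);u=int(round(a[0]));print(n,'end',a,'body',b)
    print(g[int(a[1])-8:int(b[1])+12,u])
    for d in (-.06,-.03,0):
        q=proj(c,S+X*d);w=proj(c,S+X*d+Y*.012);R=int(round(q[1]));print(d,q,'12mm=',np.round(w-q,1),'from',int(q[0])-40,g[R,int(q[0])-40:int(q[0])+41:2])
E
```

```text
clock: 24.28
tcp_pos: [0.5528, -0.2406, 0.0666]
eef_rot: [[-0.98, -0.198, -0.0], [-0.198, 0.98, 0.0], [0.0, 0.0, -1.0]]
wrist_force: [-0.3, 0.6, 0.1]
opening: 0.0357
grasp_force: 0.0
clock: 24.7
tcp_pos: [0.5522, -0.2403, 0.1773]
eef_rot: [[-0.98, -0.198, -0.002], [-0.198, 0.98, 0.001], [0.002, 0.002, -1.0]]
wrist_force: [1.0, -0.3, -0.9]
opening: 0.0363
grasp_force: 0.0
clock: 25.12
tcp_pos: [0.5522, -0.2404, 0.1849]
eef_rot: [[-0.98, -0.198, -0.003], [-0.198, 0.98, 0.002], [0.002, 0.002, -1.0]]
wrist_force: [0.1, -0.5, -0.4]
opening: 0.0361
grasp_force: 0.0
[ 0.55235633 -0.24045254  0.18519203]
thick end [363.80244397 115.11601737] body [368.20574166 161.30279352]
[124 123 121 121 120 123 114 104 111 124 125 120 112  89  84 104 119 124
 124 124 124 124 125 126 122 125 121 121 124 121 124 122 123 122 123 120
 121 123 122 121 121 119 122 121 122 123 121 118 122 118 120 115 105  84
  77  77  77  77  76  75  76  76  76  77  78  79]
-0.06 [363.25834902 133.47450443] 12mm= [14.1  0.6] from 323 [123 119 120 117 116 118 120 119 123 121 109 108 108 104 110 113 114 115
 117 120 123 122 122 1
[... 844 characters left out ...]
 119 119 119 122]
-0.06 [281.67753786 131.96498986] 12mm= [15.1  0. ] from 241 [239 245 240 243 242 241 242 241 242 243 244 243 242 242 200 174 167 196
 219 231 232 227 211 185 164 201 239 241 241 241 242 243 242 243 242 239
 240 236 210 151 124]
-0.03 [281.723834   168.98376531] 12mm= [14.8  0. ] from 241 [239 239 254 254 252 249 246 245 248 249 226 126 103 135 168 163 116 126
 116 120 120 118 121 120 115 110 109 116 140 135 136 137 144 142 133 135
 162 196 217 242 243]
0 [281.77084972 204.56996115] 12mm= [14.4 -0. ] from 241 [151 152 177 183 186 188 186 184 186 185 184 186 181 148 141 146 124 118
 119 120 121 121 122 121 116 113 108 119 138 137 137 139 166 178 176 181
 181 185 181 183 182]
```

Both rollers match their predicted seat pixels to within about 2 mm, so I'm handing in.

```bash
python3 -c "
from plant import robot
print(robot.hand_in())"
```

```text
the job is handed in; nothing more can be done
None
```

The V-block is on its dowels and both rollers are in their grooves (thick in the wide, thin in the narrow), about 2 mm or better from their seats in the last wrist picture; I handed the job in at about 25 s, and no verdict came back.

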